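Fish the bottle opener out of the organiser's slot

TASK

The flat steel bottle opener has slipped into the narrow slot behind the organiser's drawer box. Lift the telescopic hook off its rest, feel with light touches for the hole in the opener, draw the opener out over the sill at the slot's open end until it lies flat on the worktop, completely clear of the organiser beyond that end, and lay the hook back in its rest. Never press or pull hard with the hook, do not touch the opener with the gripper, and leave the other things where they stand.

Things in the scene. Friction and masses are not known exactly. Their poses are not given: they have to be found in the camera images.
- organiser: Fixed low wooden organiser, 126 x 200 x 42 mm. Origin on the worktop at the middle of its slot, which runs along its own y, 32 mm wide, open above, walls 42 mm high: drawer box in front (x -96 to -16 mm), rail behind (x 16 to 30). Slot closed at +y (stop face y = 88 mm), open at -y (ends at y = -100). Its floor is a mat 1.5 mm thick; beyond the open end lies the bare worktop.
- sill (a point): Middle of the crest of the rounded sill across the slot near its open end (organiser x = 0, y = -90 mm), 4.5 mm above the worktop, so 3 mm above the mat; its foot spans 9 mm to either side along y. A pulled opener rides up over it; the hook's tip must be lifted over it meanwhile.
- opener_mid (a point): Centre of the loose flat steel bottle opener, 104 mm long (own y) x 26 (x) x 6 thick (z), 40 to 85 g, lying flat on the mat along the slot. A through-hole, 10 mm along y by 16 along x, has its centre 25 mm from here towards -y (towards the slot's open end), 27 mm from that end. The other end has two prongs with an open notch between.
- hook_mid (a point): Centre of the handle of the loose hook (175 g). Wooden handle 96 mm (own x) x 16 (y) x 20 (z). A steel rod leaves its +x end, then turns straight down: a round pin 6 mm thick, rounded tip 66 mm below this point. The rod's pull-out is not reported: the pin stands 100 to 145 mm from here along +x and stays so (stiff slide, 40 N). On the opener it stops 6 mm higher than in the hole.
- rest: Fixed wooden hook rest, base 104 x 44 mm, origin on the worktop under its middle. Saddles at x = -36 and +36 mm, 10 mm thick, have notches 22 mm wide (y), notch floor 70 mm and cheeks 86 mm above the worktop. The handle lies along x in both, hook end to +x, centre near the origin's upright, 80 mm up; it is free to grip between the saddles.
- tin: Bystander: food tin, 75 mm across, 58 mm high; origin under its centre.
- spice: Bystander: spice jar with screw cap, 46 mm across, 106 mm high; origin under its centre.
- salt: Bystander: salt shaker, 44 mm across, 90 mm high; origin under its centre.

How it is judged:
On the way, in this order (a step that is already met when the one before it is completed fails the run):
1. the hook is lifted off its rest (z of hook_mid in the frame of rest above 0.1 m), for 0.1 s.
2. the opener is drawn out, clear of the organiser's open end and flat on the worktop (y of opener_mid in the frame of organiser below -0.153 m and height (world z) of opener_mid below 0.008 m and angle between opener_mid's own z axis and vertical below 0.1 rad), for 0.2 s.
At the end, for the whole second after the job is handed in: Opener still and flat on the worktop (centre under 8 mm high, tilt under 0.1), its centre at least 153 mm from the slot's middle beyond the open end; hook still in its rest: handle centre within 20 mm along, 8 mm across, 76 to 85 mm up, turned under 0.2, tilted under 0.15 (all of step 2 and linear speed of each of opener, hook below 0.02 m/s and x of hook_mid in the frame of rest between -0.02 and 0.02 m and y of hook_mid in the frame of rest between -0.008 and 0.008 m and z of hook_mid in the frame of rest between 0.076 and 0.085 m and angle between the x axis of hook_mid and the x axis of rest, either way round below 0.2 rad and angle between hook_mid's own z axis and vertical below 0.15 rad); the robot touches nothing.
It fails at once if the hook presses or pulls on the opener with more than 15 N (contact force between hook and opener above 15 N).
It fails at once if the hook bears on the organiser with more than 15 N (contact force between hook and organiser above 15 N).
It fails at once if the robot touches the opener itself (contact force between any of the fingers, the arm and opener above 0.3 N).
It fails at once if a bystander is moved by more than 20 mm (distance of any of tin, spice, salt from where it was at the start of the episode above 0.02 m).
It also fails if it takes over 72 s, if anything falls off the work surface, if the arm or the gripper's body presses on something with over 40 N, if the wrist force passes 120 N, or if a joint passes its speed limit or range.

ROBOT

A 6-joint arm with a two-finger parallel gripper is mounted at the origin on a cart in front of the work surface, level with it; the furniture and walls round the work are solid. World frame = base frame: x ahead of the robot, y to its left, z up, the work surface at z = 0. Lengths are in m, angles in rad, forces in N, time in s.
With the tool pointing down it reaches from about 0.35 to 0.975 m from the base axis. Payload 4.9 kg.
Tool frame: the origin (TCP) lies on the mounting face of the last link; the fingertips stand 173 mm ahead of it and the grasp point (between the pads) lies 155 mm ahead of it; z points along the fingers, y is the line along which they close (so a half turn about z gives the same grasp; the last joint's range is limited). The gripper opens to 85 mm and grips with 20 to 120 N. Pads are 22 mm wide; open, the fingers measure 114 mm over their backs; the gripper's body (76 mm by 85 mm) begins 54 mm behind the grasp point. The pads swing forward as they close: fully open they stand 13 mm farther back than shut.
Start: joints at [-1.26, 0.053, 1.613, -0, 1.476, -0.119], TCP at [0.26, -0.568, 0.405] pointing down, gripper open.
Joint ranges: [-3.01, 3.01], [-1.01, 2.22], [0.06, 2.58], [-1.02, 4.17], [0.09, 2.62], [-3.14, 3.14]. Speed limits (rad/s): [2.57, 2.57, 3.14, 3.14, 3.14, 3.14].

INTERFACE

Orientations are given as a rotation vector (axis times angle).
In Python, from station import monitor, eyes, finish_job gives the robot as it stands. The module is installed in compiled form; this text tells all that it offers.
- The arm moves only by the tool step_arm, never from a script. Its argument "commands" is a list of rows, each a list of 3 entries, a list of its own where there are three numbers: the opening in per cent of the stroke, from 0 (shut) to 100 (fully open), then the shift along the tool's x, y, z in mm, then the turn about the tool's z in degrees. In form: [[hand, [x, y, z], yaw], ...]. A call has 1 to 12 rows; each row is the pose to reach, as a shift and turn from the pose commanded when the call began, along the tool's axes at that moment; what a row does not reach only later rows make up. A row lasts 1/8 s, in which the tool goes at most 62.5 mm and 10.7 degrees, less where a joint would pass 70% of its speed; a pose out of reach is approached as far as the arm can. A call with a gripper value outside its range is refused whole. The fingers move at their own pace and stop on an object; "squeeze" is the grip in N (left out, the last holds). Time passes only in rows, so rows that repeat a pose let the fingers close. It gives the time, the measured TCP pose, the force, the opening and the grip force at its end, in the units of the state.
- monitor.get_obs(): the state, without advancing time (a new reading comes with each control period).
- eyes.get_image(name): name is "scene" or "top"; returns the picture (400x640x3 uint8, red, green, blue); there is no depth.
- eyes.camera_info(name): a dict with "camera_matrix" (3x3 intrinsics, pixels), "extrinsics" (4x4, takes a point from camera to world coordinates). Camera axes: x right, y down, z forward; pixel columns grow to the right and rows downward; lengths in m; the calibration is good to about 2 mm. A picture is of the moment at which its call begins. camera_info takes no time and is no camera call.
- finish_job(): hands the job in; it is judged then, once.
The state is a dict: "t": time; "q": joint angles; "dq": joint speeds; "effort": joint torques, N m; "tool_pos": TCP position; "tool_rot": TCP orientation; "contact_force": force on the tool from outside, world axes, zero at the start; "wrist_torque": the same for the moment, N m; "opening": finger opening in m; "grip_force": force on a finger pad.
Only numpy, scipy, OpenCV 4.12 (cv2) and the standard library are available. Lean on these libraries where they do the work, as an engineer would, in place of code of your own. Each camera call takes 0.05 s, during which the arm holds its last target. There are 200 camera calls.

## Working session

There is one attempt and no reset: what is moved stays moved. The work goes in short steps, Python scripts to look and compute and a tool call to move; the robot and the scene stay as the last step left them, time stands still between calls to the robot, and variables do not carry over. Pictures are saved under pics/ and viewed, at most 10 in all, crops included, and the job is handed in when it is done.

Besides the shell and the picture viewer there is one more tool, called after "Request:" in YAML: its name, and indented under it one key for each argument. step_arm: Moves the arm, as the interface text tells. Its arguments: {"type":"object","properties":{"commands":{"type":"array"},"squeeze":{"type":"number"}},"required":["commands"]}

```bash
mkdir -p pics; python3 - <<'E'
from station import monitor, eyes
import cv2
for n in("scene","top"):
    im=eyes.get_image(n); cv2.imwrite(f"pics/{n}0.png",im[:,:,::-1]); c=eyes.camera_info(n); print(c)
o=monitor.get_obs(); print(o)
E
```

```text
{'camera_matrix': array([[391.97366926,   0.        , 321.39299866],
       [  0.        , 391.97366926, 196.6930609 ],
       [  0.        ,   0.        ,   1.        ]]), 'extrinsics': array([[-0.78228622, -0.40428082,  0.4739043 , -0.01935882],
       [-0.62290956,  0.51192575, -0.59153674,  0.95106605],
       [-0.00345685, -0.75795056, -0.65230285,  0.87447498],
       [ 0.        ,  0.        ,  0.        ,  1.        ]])}
{'camera_matrix': array([[512.30466996,   0.        , 324.58064455],
       [  0.        , 512.30466996, 204.56075125],
       [  0.        ,   0.        ,   1.        ]]), 'extrinsics': array([[ 0.24069752, -0.9409263 ,  0.23816464,  0.2563008 ],
       [-0.97059259, -0.23430711,  0.0552286 ,  0.16685412],
       [ 0.00383762, -0.24445422, -0.96965324,  1.40788141],
       [ 0.        ,  0.        ,  0.        ,  1.        ]])}
{'t': 0.1, 'q': array([-1.26002190e+00,  5.32929625e-02,  1.61414438e+00,  3.15148094e-05,
        1.47599484e+00, -1.18995044e-01]), 'dq': array([-3.16538003e-04, -8.22097823e-04, -2.96384567e-03, -4.57024424e-05,
        8.61074406e-04,  1.48512601e-03]), 'effort': array([ 1.32364668e-03, -3.94902921e+01, -3.71361566e+01, -7.00426810e-06,
        3.96075440e-03, -1.16228657e-05]), 'tool_pos': array([ 0.26034574, -0.56793105,  0.4035917 ]), 'tool_rot': array([-3.06754820e+00, -6.69501214e-01,  2.27468637e-04]), 'contact_force': array([-1.20411225, -0.69327938,  0.64120535]), 'wrist_torque': array([-0.02531683, -0.00697948, -0.01347135]), 'grip_force': 0.0, 'opening': 0.08540403504067615}
```

View pics/scene0.png

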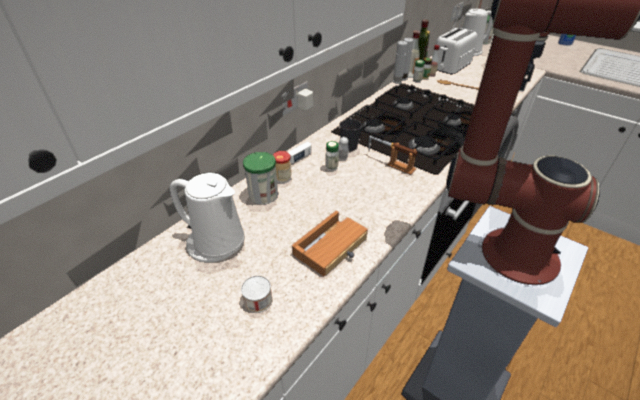

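View pics/top0.png

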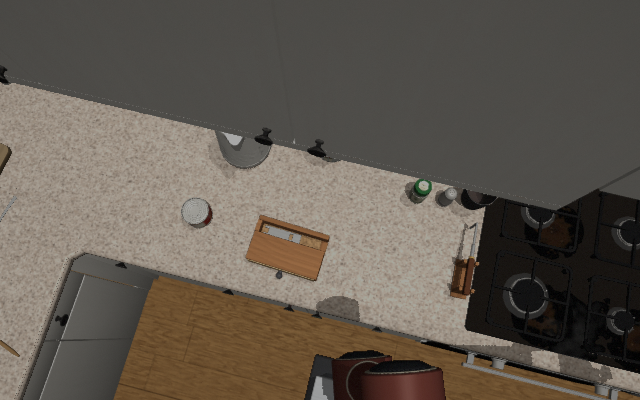

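The scene view shows the organiser near (330,242) and the rest near (402,158). The top view shows the organiser at (288,247), the rest at (463,275) with its rod pointing up, the tin at (197,212) and the jars at (422,190) and (449,195). I'll enlarge the organiser and the rest.

```bash
python3 - <<'E'
import cv2,numpy as np
t=cv2.imread("pics/top0.png"); s=cv2.imread("pics/scene0.png")
a=cv2.resize(t[205:290,240:335],None,fx=8,fy=7,interpolation=cv2.INTER_CUBIC)[:595]
cv2.imwrite("pics/a.png",cv2.resize(t[210:285,240:335],(760,600),interpolation=cv2.INTER_CUBIC))
b=cv2.resize(t[215:305,440:490],(333,600),interpolation=cv2.INTER_CUBIC)
c=cv2.resize(s[125:185,355:425],(467,400),interpolation=cv2.INTER_CUBIC)
o=np.zeros((600,800,3),np.uint8);o[:,:333]=b;o[:400,333:]=c
cv2.imwrite("pics/b.png",o)
E
```

```text
(no output)
```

View pics/a.png

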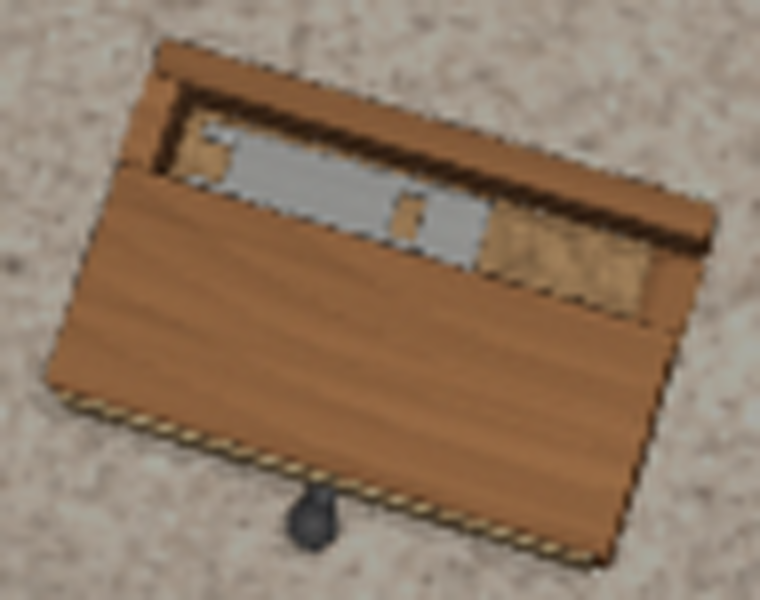

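View pics/b.png

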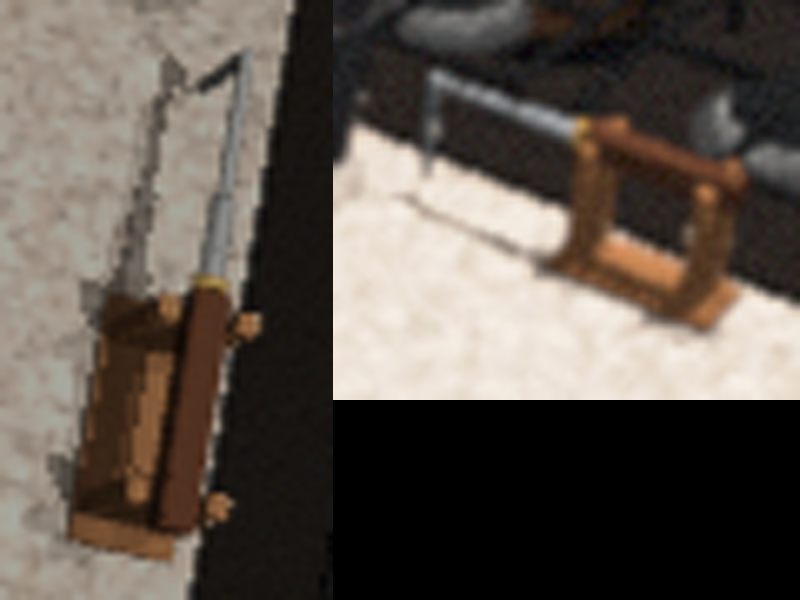

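```bash
cat > h.py <<'E'
import numpy as np
from station import monitor, eyes
from scipy.spatial.transform import Rotation as R
from scipy.optimize import least_squares
def ray(n,uv,z):
    c=eyes.camera_info(n);K=c["camera_matrix"];T=c["extrinsics"]
    d=T[:3,:3]@np.linalg.solve(K,[uv[0],uv[1],1]);p=T[:3,3]
    return p+d*(z-p[2])/d[2]
def crop(off,sx,sy,p): return [(p[0]+.5)/sx-.5+off[0],(p[1]+.5)/sy-.5+off[1]]
def fit(loc,P):
    f=lambda v:(np.array([[np.cos(v[2]),-np.sin(v[2])],[np.sin(v[2]),np.cos(v[2])]])@np.array(loc).T).T+v[:2]-P
    r=least_squares(lambda v:f(v).ravel(),[.5,0,0]); return r.x,f(r.x)
E
python3 - <<'E'
from h import *
np.set_printoptions(precision=4,suppress=True)
A=lambda p,z:ray("top",crop((240,210),8,8,p),z)
P=np.array([A(p,.042)[:2] for p in[(165,40),(717,205),(47,383),(607,558)]])
v,e=fit([(.03,.1),(.03,-.1),(-.096,.1),(-.096,-.1)],P); print("org",v,np.degrees(v[2]));print(e*1000)
c,s=np.cos(v[2]),np.sin(v[2]);Ro=np.array([[c,-s],[s,c]])
for n,p,z in[("holemid",(407,217),.0045),("hole R edge bottom",(422,237),.0075),("openend",(482,235),.0075),("prong end",(200,130),.0075)]:
    print(n,(A(p,z)[:2]-v[:2])@Ro*1000)
B=lambda p,z:ray("top",crop((440,215),6.66,6.667,p),z)
H=np.array([B(p,.09)[:2] for p in[(190,287),(228,287),(160,526),(195,531)]])
w,e=fit([(.048,.008),(.048,-.008),(-.048,.008),(-.048,-.008)],H);print("handle",w,np.degrees(w[2]));print(e*1000)
c,s=np.cos(w[2]),np.sin(w[2]);Rh=np.array([[c,-s],[s,c]])
print("elbow",(B((245,58),.08)[:2]-w[:2])@Rh*1000,"tip",(B((192,88),.014)[:2]-w[:2])@Rh*1000)
print("cheeks",[(B(p,.086)[:2]-w[:2])@Rh*1000 for p in[(170,308),(250,323),(218,508)]])
S=lambda p,z:ray("scene",crop((355,125),6.67,6.667,(p[0]-333,p[1])),z)
print("scene elbow",(S((433,75),.083)[:2]-w[:2])@Rh*1000,"tip",(S((428,172),.014)[:2]-w[:2])@Rh*1000)
for n,uv,z in[("tin",(197,210),.058),("spice",(423,187),.106),("salt",(450,192),.09)]:print(n,ray("top",uv,z))
o=monitor.get_obs();M=R.from_rotvec(o["tool_rot"]).as_matrix();print(M)
d=np.array([w[0],w[1],.235])-o["tool_pos"];print("to grasp, tool axes mm",M.T@d*1000, "xax heading",np.degrees(np.arctan2(M[1,0],M[0,0])))
E
```

```text
org [ 0.4879  0.3119 -0.0544] -3.117027776115793
[[ 1.4721  1.3937]
 [ 0.6935 -1.5131]
 [-1.2988  1.806 ]
 [-0.8668 -1.6865]]
holemid [0.4502 4.8467]
hole R edge bottom [-5.193  -2.6366]
openend [  1.5811 -22.2855]
prong end [ 8.066  82.9565]
handle [ 0.4869 -0.162   0.0489] 2.799886917814596
[[ 2.1546  1.0029]
 [-0.6304 -0.6302]
 [-0.4704  1.1447]
 [-1.0538 -1.5174]]
elbow [143.0527  -5.4181] tip [143.8134  -2.4198]
cheeks [array([36.9194, 12.7076]), array([ 37.1327, -18.5862]), array([-35.9977, -15.1633])]
scene elbow [145.6212   0.0064] tip [146.1359  -5.5334]
tin [0.4896 0.5753 0.058 ]
spice [ 0.6855 -0.0001  0.106 ]
salt [ 0.6946 -0.075   0.09  ]
[[ 0.9091  0.4167 -0.0005]
 [ 0.4167 -0.9091  0.0018]
 [ 0.0002 -0.0018 -1.    ]]
to grasp, tool axes mm [ 375.047  -274.3396  169.1856] xax heading 24.623791044650837
```

Request:
step_arm:
  commands:
    - [100,[50,-36,0],-10]
    - [100,[100,-72,0],-20]
    - [100,[150,-108,0],-30]
    - [100,[195,-142,0],-40]
    - [100,[240,-176,0],-50]
    - [100,[280,-205,0],-60]
    - [100,[315,-230,20],-70]
    - [100,[340,-248,40],-80]
    - [100,[360,-262,60],-90]
    - [100,[370,-270,70],-100]
    - [100,[375,-274,70],-110]
    - [100,[375,-274,70],-120]
  squeeze: 80

```text
t: 1.6
tool_pos: [0.4871, -0.1621, 0.3338]
tool_rot: [-0.944, -2.995, -0.0]
contact_force: [-0.1, -0.6, -0.1]
opening: 0.0853
grip_force: 0.0
```

Request:
step_arm:
  commands:
    - [60,[0,0,10],-10]
    - [60,[0,0,20],-20]
    - [60,[0,0,30],-30]
    - [60,[0,0,40],-36.4]
    - [60,[0,0,40],-36.4]

```text
t: 2.22
tool_pos: [0.4866, -0.1625, 0.2933]
tool_rot: [0.026, -3.139, -0.002]
contact_force: [0.1, -1.0, 0.5]
opening: 0.0512
grip_force: 0.0
```

```bash
python3 - <<'E'
from h import *
import cv2
np.set_printoptions(precision=4,suppress=True)
o=monitor.get_obs();M=R.from_rotvec(o["tool_rot"]).as_matrix();print(o["t"],o["tool_pos"],o["q"],o["contact_force"]);print(M, M.T@(np.array([.487,-.163,.235])-o["tool_pos"])*1000)
t=eyes.get_image("top")[:,:,::-1];s=eyes.get_image("scene")[:,:,::-1]
im=np.zeros((600,800,3),np.uint8);im[:,:400]=cv2.resize(t[205:325,420:500],(400,600),interpolation=2)
im[:480,400:]=cv2.resize(s[90:186,350:430],(400,480),interpolation=2)
cv2.imwrite("pics/c.png",im)
E
```

```text
2.225 [ 0.4866 -0.1625  0.2933] [-0.4675 -0.1201  1.9734  0.      1.2911 -2.0548] [ 0.0838 -0.9769  0.5033]
[[-0.9999 -0.0165 -0.0026]
 [-0.0165  0.9999  0.0013]
 [ 0.0026  0.0014 -1.    ]] [-0.5332 -0.5534 58.2705]
```

View pics/c.png

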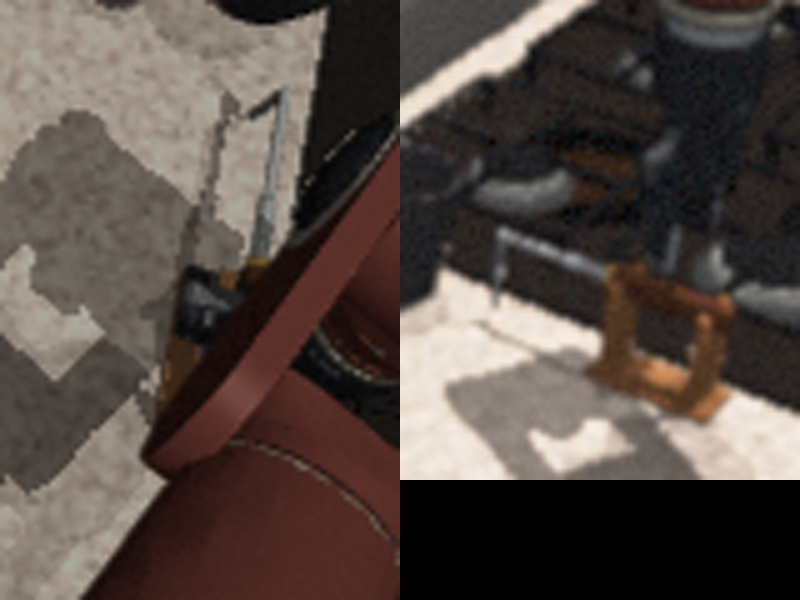

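The picture shows the gripper above the handle, between the saddles, with the hook still in its rest. I'll descend and grip.

Request:
step_arm:
  commands:
    - [60,[0,0,30],0]
    - [60,[0,0,58],0]
    - [45,[0,0,58],0]
    - [30,[0,0,58],0]
    - [20,[0,0,58],0]
    - [10,[0,0,58],0]
    - [0,[0,0,58],0]
    - [0,[0,0,58],0]
    - [0,[0,0,58],0]
  squeeze: 80

```text
t: 3.45
tool_pos: [0.4879, -0.1631, 0.2388]
tool_rot: [-0.028, 3.139, -0.002]
contact_force: [-0.5, 0.1, 6.8]
opening: 0.0144
grip_force: 78.9
```

Request:
step_arm:
  commands:
    - [0,[0,0,-20],0]
    - [0,[0,0,-50],0]
    - [0,[0,0,-80],0]
    - [0,[0,0,-100],0]
    - [0,[15,50,-100],0]
    - [0,[30,100,-100],4]
    - [0,[45,155,-100],8]
    - [0,[60,210,-100],12]
    - [0,[72,265,-100],16]
    - [0,[84,320,-100],20]
    - [0,[92,375,-100],24]
    - [0,[98,425,-100],28]

```text
t: 4.95
tool_pos: [0.3806, 0.2621, 0.3365]
tool_rot: [-0.735, -3.054, 0.0]
contact_force: [0.9, -0.3, -2.0]
opening: 0.0145
grip_force: 78.4
```

Request:
step_arm:
  commands:
    - [0,[-13,46,0],3]
    - [0,[-40,80,10],6]
    - [0,[-62,115,20],8]
    - [0,[-69,130,20],8]
    - [0,[-69,130,20],8]

```text
t: 5.58
tool_pos: [0.5025, 0.3452, 0.3158]
tool_rot: [-0.944, -2.995, 0.002]
contact_force: [-0.4, -1.1, -1.9]
opening: 0.0144
grip_force: 78.6
```

```bash
python3 - <<'E'
from h import *
import cv2
np.set_printoptions(precision=4,suppress=True)
o=monitor.get_obs();M=R.from_rotvec(o["tool_rot"]).as_matrix();print(o["t"],o["tool_pos"],o["q"],o["contact_force"]);print(M)
t=eyes.get_image("top")[:,:,::-1];s=eyes.get_image("scene")[:,:,::-1]
cv2.imwrite("pics/t1.png",t);cv2.imwrite("pics/s1.png",s)
im=np.zeros((600,800,3),np.uint8);im[:,:400]=cv2.resize(t[190:310,230:310],(400,600),interpolation=2)
im[:600,400:]=cv2.resize(s[170:290,290:370],(400,600),interpolation=2)
cv2.imwrite("pics/d.png",im)
E
```

```text
5.575 [0.5025 0.3452 0.3158] [ 0.48    0.0866  1.7294  0.0001  1.3273 -0.4805] [-0.4331 -1.1274 -1.9124]
[[-0.8194  0.5732 -0.0015]
 [ 0.5732  0.8194 -0.0007]
 [ 0.0008 -0.0015 -1.    ]]
```

View pics/d.png

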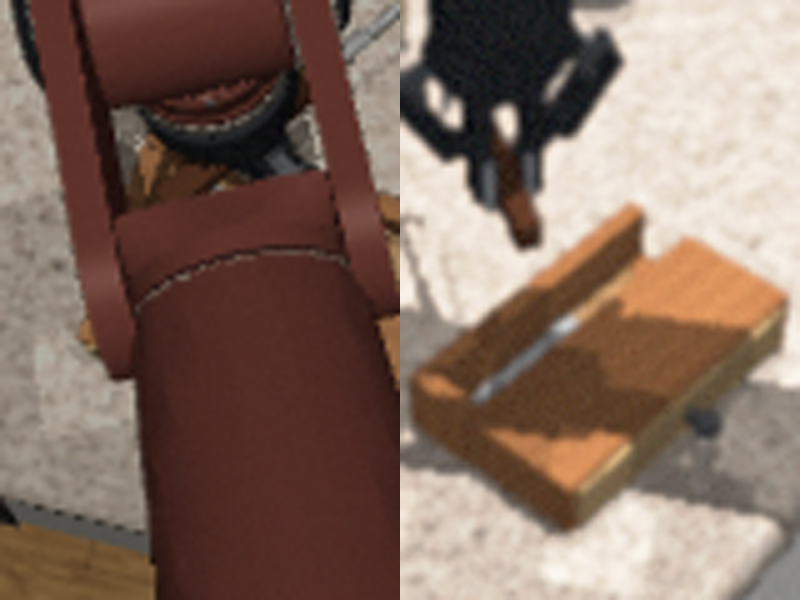

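The arm hides the slot in the top view. My second shift was worked out in the wrong axes, so the gripper is about 14 cm off its target. I'll correct that now.

Request:
step_arm:
  commands:
    - [0,[50,-10,0],0]
    - [0,[100,-20,0],0]
    - [0,[130,-27,10],0]
    - [0,[140,-29,20],0]
    - [0,[140,-29,20],0]
    - [0,[140,-29,20],0]

```text
t: 6.42
tool_pos: [0.3715, 0.4011, 0.2971]
tool_rot: [0.945, 2.995, 0.001]
contact_force: [-0.2, 0.1, -1.4]
opening: 0.0148
grip_force: 78.6
```

```bash
python3 - <<'E'
from h import *
import cv2
np.set_printoptions(precision=4,suppress=True)
o=monitor.get_obs();M=R.from_rotvec(o["tool_rot"]).as_matrix();print(o["t"],o["tool_pos"],o["q"],o["contact_force"]);print(M)
t=eyes.get_image("top")[:,:,::-1];s=eyes.get_image("scene")[:,:,::-1]
cv2.imwrite("pics/t2.png",t);cv2.imwrite("pics/s2.png",s)
im=np.zeros((600,800,3),np.uint8);im[:,:400]=cv2.resize(t[190:310,240:320],(400,600),interpolation=2)
im[:600,400:]=cv2.resize(s[170:290,290:370],(400,600),interpolation=2)
cv2.imwrite("pics/e.png",im)
E
```

```text
6.425 [0.3715 0.4011 0.2971] [ 0.6876 -0.0423  1.8936 -0.0004  1.2895 -0.2717] [-0.1917  0.1321 -1.3965]
[[-0.8189  0.574   0.0009]
 [ 0.574   0.8189  0.0002]
 [-0.0006  0.0007 -1.    ]]
```

View pics/e.png

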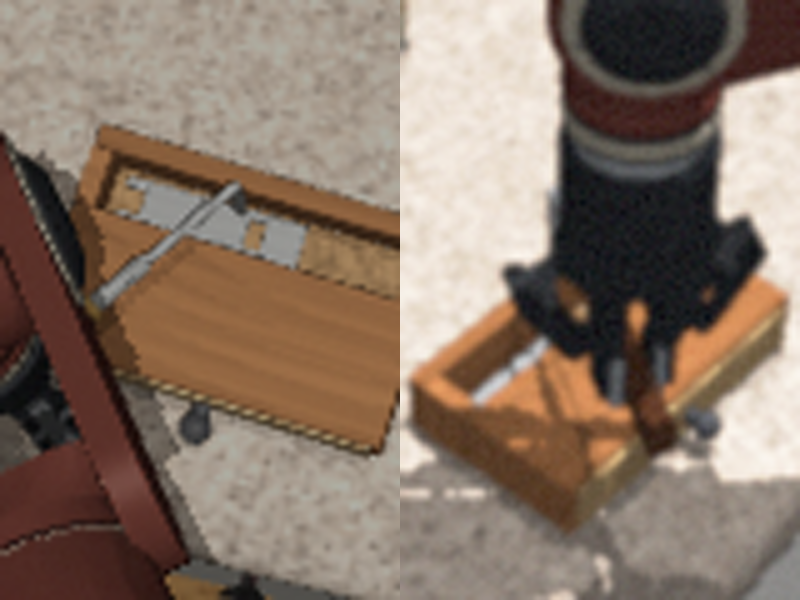

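The top view now shows the pin: elbow at crop (233,190), tip near (241,209), and the opener's hole at (256,236). I'll compute the offset.

```bash
python3 - <<'E'
from h import *
np.set_printoptions(precision=4,suppress=True)
o=monitor.get_obs();M=R.from_rotvec(o["tool_rot"]).as_matrix();p=o["tool_pos"]
C=lambda q,z:ray("top",crop((240,190),5,5,q),z)
for n,q,z in[("elbow",(234,189),.139),("tip",(241,209),.073),("rod at handle end",(100,305),.138)]:
    w=C(q,z);print(n,w,M.T@(w-p)*1000)
v=np.array([.4879,.3119]);a=-.0544;Ro=np.array([[np.cos(a),-np.sin(a)],[np.sin(a),np.cos(a)]])
h=C((256,236),.0045)
print("hole",h,(h[:2]-v)@Ro*1000)
for n,q in[("hole UL",(252,222)),("UR",(268,227)),("LR",(262,249)),("LL",(246,247)),("end top",(308,238)),("end bot",(300,267))]: print(n,(C(q,.0075)[:2]-v)@Ro*1000)
for n,q in[("org BL",(100,126)),("rail front L",(117,150)),("FR",(383,450))]:print(n,(C(q,.042)[:2]-v)@Ro*1000)
E
```

```text
elbow [0.4869 0.3184 0.139 ] [-141.7767   -1.7481  158.3866]
tip [0.4894 0.3199 0.073 ] [-142.8907    0.8035  224.3897]
rod at handle end [0.4138 0.3682 0.138 ] [-53.3318  -2.9578 159.3423]
hole [0.4886 0.3157 0.0045] [0.4765 3.8046]
hole UL [6.8576 8.0201]
UR [ 6.7826 -1.3432]
LR [-5.9831 -1.9739]
LL [-7.5183  6.847 ]
end top [  7.4002 -24.457 ]
end bot [ -9.4156 -25.174 ]
org BL [27.5352 99.8671]
rail front L [17.5363 86.6691]
FR [ -95.3247 -100.4076]
```

Request:
step_arm:
  commands:
    - [0,[-2.3,-3.3,20],0]
    - [0,[-2.3,-3.3,40],0]
    - [0,[-2.3,-3.3,55],0]
    - [0,[-2.3,-3.3,55],0]
    - [0,[-2.3,-3.3,55],0]

```text
t: 7.15
tool_pos: [0.3708, 0.3976, 0.2419]
tool_rot: [0.944, 2.996, 0.001]
contact_force: [0.6, 0.1, -1.6]
opening: 0.0146
grip_force: 78.6
```

Request:
step_arm:
  commands:
    - [0,[0,0,2],0]
    - [0,[0,0,4],0]
    - [0,[0,0,6],0]
    - [0,[0,0,6],0]

```text
t: 7.65
tool_pos: [0.3706, 0.3973, 0.2355]
tool_rot: [-0.944, -2.996, 0.0]
contact_force: [0.1, -1.3, -2.4]
opening: 0.0145
grip_force: 78.6
```

Request:
step_arm:
  commands:
    - [0,[0,0,1],0]
    - [0,[0,0,2],0]
    - [0,[0,0,2],0]

```text
t: 8.02
tool_pos: [0.3706, 0.3974, 0.2336]
tool_rot: [-0.944, -2.996, 0.0]
contact_force: [-1.0, 0.9, -2.3]
opening: 0.0148
grip_force: 78.6
```

Request:
step_arm:
  commands:
    - [0,[0,0,1],0]
    - [0,[0,0,1],0]

```text
t: 8.28
tool_pos: [0.3706, 0.3974, 0.2326]
tool_rot: [-0.944, -2.996, 0.0]
contact_force: [-0.2, 0.7, -1.4]
opening: 0.0143
grip_force: 78.6
```

Request:
step_arm:
  commands:
    - [0,[0,0,1],0]
    - [0,[0,0,1],0]

```text
t: 8.52
tool_pos: [0.3706, 0.3974, 0.2316]
tool_rot: [-0.944, -2.996, 0.0]
contact_force: [-0.0, -0.2, -1.2]
opening: 0.0143
grip_force: 78.6
```

Request:
step_arm:
  commands:
    - [0,[0,0,1],0]
    - [0,[0,0,1],0]

```text
t: 8.78
tool_pos: [0.3706, 0.3974, 0.2306]
tool_rot: [-0.944, -2.996, 0.0]
contact_force: [-0.8, 0.1, -1.3]
opening: 0.015
grip_force: 78.6
```

Request:
step_arm:
  commands:
    - [0,[0,0,1],0]
    - [0,[0,0,1],0]

```text
t: 9.02
tool_pos: [0.3706, 0.3974, 0.2296]
tool_rot: [-0.944, -2.996, 0.0]
contact_force: [-1.5, -0.7, -1.7]
opening: 0.0144
grip_force: 78.6
```

Request:
step_arm:
  commands:
    - [0,[0,0,1],0]
    - [0,[0,0,1],0]

```text
t: 9.28
tool_pos: [0.3706, 0.3974, 0.2286]
tool_rot: [-0.944, -2.996, 0.0]
contact_force: [-0.7, -0.3, -2.0]
opening: 0.0146
grip_force: 78.6
```

Request:
step_arm:
  commands:
    - [0,[0,0,1],0]
    - [0,[0,0,1],0]

```text
t: 9.52
tool_pos: [0.3706, 0.3974, 0.2276]
tool_rot: [-0.944, -2.996, 0.0]
contact_force: [-0.5, -0.3, -1.6]
opening: 0.0148
grip_force: 78.6
```

Request:
step_arm:
  commands:
    - [0,[0,0,1],0]
    - [0,[0,0,1],0]

```text
t: 9.78
tool_pos: [0.3706, 0.3974, 0.2266]
tool_rot: [-0.944, -2.996, 0.0]
contact_force: [0.2, 0.8, -0.9]
opening: 0.0143
grip_force: 78.6
```

Request:
step_arm:
  commands:
    - [0,[0,0,0.7],0]
    - [0,[0,0,0.7],0]

```text
t: 10.02
tool_pos: [0.3707, 0.3975, 0.2262]
tool_rot: [0.944, 2.996, 0.0]
contact_force: [-1.1, 0.4, -0.7]
opening: 0.0149
grip_force: 78.7
```

Request:
step_arm:
  commands:
    - [0,[0,0,0.7],0]
    - [0,[0,0,0.7],0]

```text
t: 10.28
tool_pos: [0.3707, 0.3975, 0.2256]
tool_rot: [0.944, 2.996, 0.001]
contact_force: [-1.4, 1.0, -0.1]
opening: 0.0146
grip_force: 78.9
```

The pin went through the opener's level and met the mat about where expected, so it is in the hole. I'll raise it 3.6 mm and start pulling.

Request:
step_arm:
  commands:
    - [0,[0,0,-3.6],0]
    - [0,[-1.6,-2.5,-3.6],0]
    - [0,[-3.2,-5.1,-3.6],0]
    - [0,[-6.3,-10.2,-3.6],0]
    - [0,[-9.5,-15.3,-3.6],0]
    - [0,[-12.7,-20.4,-3.6],0]
    - [0,[-15.9,-25.5,-3.6],0]
    - [0,[-19,-30.6,-3.6],0]
    - [0,[-22.2,-35.7,-3.6],0]
    - [0,[-25.4,-40.7,-3.6],0]
    - [0,[-25.4,-40.7,-3.6],0]

```text
t: 11.65
tool_pos: [0.3681, 0.3491, 0.2288]
tool_rot: [-0.945, -2.996, 0.0]
contact_force: [0.3, 0.3, -1.4]
opening: 0.0143
grip_force: 78.6
```

```bash
python3 - <<'E'
from h import *
import cv2
t=eyes.get_image("top")[:,:,::-1]
cv2.imwrite("pics/f.png",cv2.resize(t[200:280,240:340],(800,600),interpolation=2))
E
```

```text
(no output)
```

View pics/f.png

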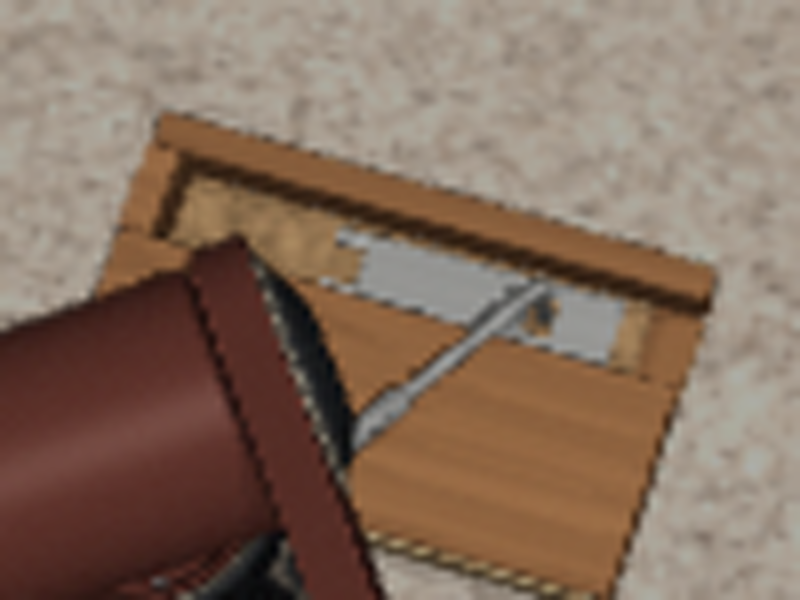

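The opener came along: its hole is at (543,318) around the pin and its front end at (618,330), just short of the sill. I'll pull on, raising the tip over the sill.

Request:
step_arm:
  commands:
    - [0,[-2.1,-3.4,-0.6],0]
    - [0,[-4.2,-6.8,-1.2],0]
    - [0,[-6.3,-10.2,-1.8],0]
    - [0,[-8.5,-13.6,-2.2],0]
    - [0,[-10.6,-17,-2.6],0]
    - [0,[-12.7,-20.4,-3],0]

```text
t: 12.45
tool_pos: [0.3668, 0.3251, 0.2318]
tool_rot: [-0.944, -2.996, 0.001]
contact_force: [0.8, 0.2, -2.0]
opening: 0.0143
grip_force: 78.6
```

Request:
step_arm:
  commands:
    - [0,[-2.1,-3.4,0],0]
    - [0,[-4.2,-6.8,0],0]
    - [0,[-6.3,-10.2,0],0]
    - [0,[-8.5,-13.6,0],0]
    - [0,[-10.6,-17,0],0]
    - [0,[-12.7,-20.4,0],0]

```text
t: 13.2
tool_pos: [0.3656, 0.3012, 0.2319]
tool_rot: [0.944, 2.996, 0.0]
contact_force: [0.1, -0.5, -2.2]
opening: 0.0144
grip_force: 78.6
```

Request:
step_arm:
  commands:
    - [0,[-2.1,-3.4,0],0]
    - [0,[-4.2,-6.8,0],0]
    - [0,[-6.3,-10.2,0],0]
    - [0,[-6.9,-11,0],0]

```text
t: 13.7
tool_pos: [0.3649, 0.2883, 0.2318]
tool_rot: [-0.944, -2.996, 0.0]
contact_force: [0.8, -0.3, -1.5]
opening: 0.0143
grip_force: 78.7
```

```bash
python3 - <<'E'
from h import *
import cv2
o=monitor.get_obs();print(o["tool_pos"],o["t"])
t=eyes.get_image("top")[:,:,::-1]
cv2.imwrite("pics/g.png",cv2.resize(t[210:285,260:360],(800,600),interpolation=2))
E
```

```text
[0.36488151 0.28825888 0.23184283] 13.7
```

View pics/g.png

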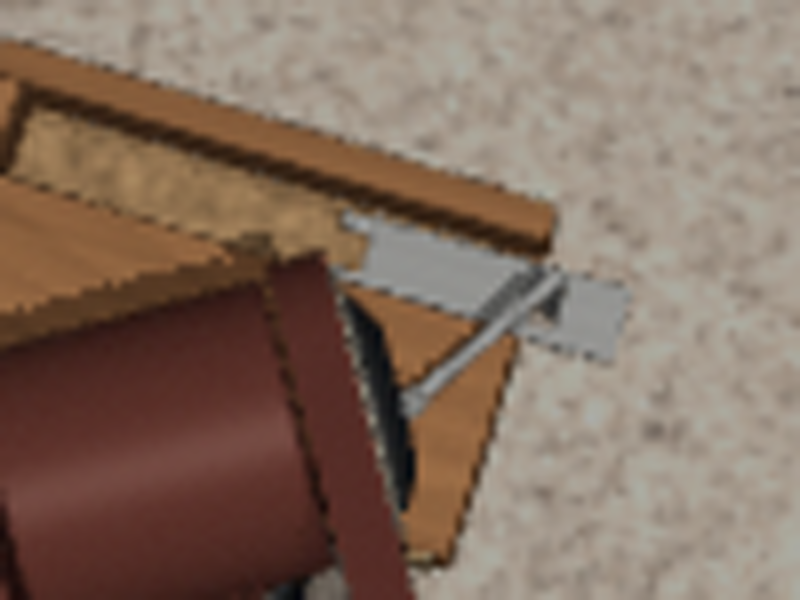

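The opener rides over the sill, still on the pin, with its front at (615,320), beyond the organiser. I'll lower the tip and draw it the rest of the way.

Request:
step_arm:
  commands:
    - [0,[-1.1,-1.7,1.5],0]
    - [0,[-2.1,-3.4,3],0]
    - [0,[-4.2,-6.8,3.5],0]
    - [0,[-6.3,-10.2,3.5],0]
    - [0,[-9.5,-15.3,3.5],0]
    - [0,[-12.7,-20.4,3.5],0]
    - [0,[-15.9,-25.5,3.5],0]
    - [0,[-19,-30.6,3.5],0]
    - [0,[-22.2,-35.7,3.5],0]
    - [0,[-25.4,-40.7,3.5],0]

```text
t: 15.0
tool_pos: [0.3624, 0.2402, 0.2284]
tool_rot: [0.944, 2.996, 0.0]
contact_force: [0.0, -0.1, -1.5]
opening: 0.0148
grip_force: 78.6
```

Request:
step_arm:
  commands:
    - [0,[-3.2,-5.1,0.5],0]
    - [0,[-6.3,-10.2,1],0]
    - [0,[-9.5,-15.3,1],0]
    - [0,[-12.7,-20.4,1],0]
    - [0,[-15.9,-25.5,1],0]
    - [0,[-19,-30.6,1],0]
    - [0,[-22.2,-35.7,1],0]
    - [0,[-25.4,-40.7,1],0]
    - [0,[-25.4,-40.7,1],0]

```text
t: 16.12
tool_pos: [0.3599, 0.1923, 0.2274]
tool_rot: [-0.945, -2.996, 0.0]
contact_force: [-0.3, 0.6, -1.1]
opening: 0.0143
grip_force: 78.6
```

```bash
python3 - <<'E'
from h import *
import cv2
o=monitor.get_obs();M=R.from_rotvec(o["tool_rot"]).as_matrix();print(o["tool_pos"],o["t"],M)
pin=o["tool_pos"]+M@[-.1425,-.0005,.225]
v=np.array([.4879,.3119]);a=-.0544;Ro=np.array([[np.cos(a),-np.sin(a)],[np.sin(a),np.cos(a)]])
print(pin,(pin[:2]-v)@Ro)
t=eyes.get_image("top")[:,:,::-1]
cv2.imwrite("pics/h.png",cv2.resize(t[205:295,290:410],(800,600),interpolation=2))
E
```

```text
[0.3598588  0.19232371 0.22736091] 16.125 [[-8.18965613e-01  5.73842592e-01 -6.45192048e-05]
 [ 5.73842596e-01  8.18965608e-01 -8.77817250e-05]
 [ 2.46611715e-06 -1.08914082e-04 -9.99999994e-01]]
[0.47625996 0.11012191 0.00236061] [-0.00065151 -0.20211251]
```

View pics/h.png

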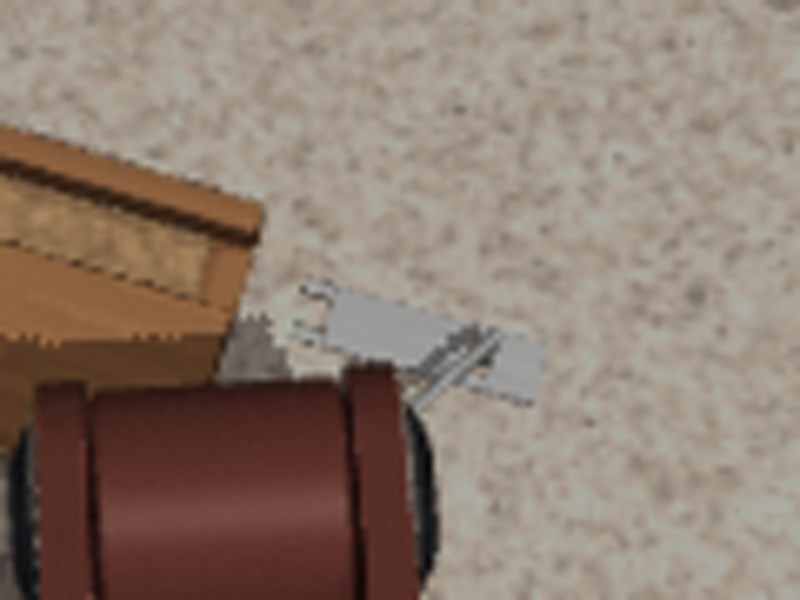

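The opener lies on the worktop with its prongs at (300,335), clear of the organiser's end at about (235,320). I'll unload the pin, lift it straight out and return the hook.

Request:
step_arm:
  commands:
    - [0,[0.6,1,0],0]
    - [0,[0.6,1,-2],0]
    - [0,[0.6,1,-6],0]
    - [0,[0.6,1,-12],0]
    - [0,[0.6,1,-30],0]
    - [0,[0.6,1,-60],0]
    - [0,[0.6,1,-90],0]
    - [0,[0.6,1,-105],0]
    - [0,[0.6,1,-105],0]

```text
t: 17.3
tool_pos: [0.3603, 0.194, 0.3336]
tool_rot: [0.943, 2.994, 0.002]
contact_force: [-0.0, -0.3, -2.0]
opening: 0.0145
grip_force: 78.6
```

Request:
step_arm:
  commands:
    - [0,[-25,-18,0],-3]
    - [0,[-60,-42,0],-7]
    - [0,[-95,-67,0],-11]
    - [0,[-130,-92,0],-15]
    - [0,[-165,-117,0],-19]
    - [0,[-200,-142,0],-23]
    - [0,[-235,-166,0],-27]
    - [0,[-265,-188,0],-31]
    - [0,[-290,-205,0],-34]
    - [0,[-309,-218,0],-36]
    - [0,[-309,-218.6,0],-36]
    - [0,[-309,-218.6,0],-36]

```text
t: 18.8
tool_pos: [0.4874, -0.1618, 0.331]
tool_rot: [0.028, -3.139, -0.002]
contact_force: [1.3, 0.6, -1.6]
opening: 0.0143
grip_force: 78.6
```

```bash
python3 - <<'E'
from h import *
import cv2
np.set_printoptions(precision=4,suppress=True)
o=monitor.get_obs();M=R.from_rotvec(o["tool_rot"]).as_matrix();print(o["t"],o["tool_pos"],M,o["contact_force"])
print(M.T@(np.array([.4879,-.1631,.2388])-o["tool_pos"])*1000, np.degrees(np.arctan2(M[1,0],M[0,0])))
E
```

```text
18.8 [ 0.4874 -0.1618  0.331 ] [[-0.9998 -0.0176 -0.0023]
 [-0.0176  0.9998  0.0015]
 [ 0.0023  0.0015 -1.    ]] [ 1.31    0.571  -1.6213]
[-0.7027 -1.4017 92.1623] -178.99192937084152
```

Request:
step_arm:
  commands:
    - [0,[-0.7,-1.4,30],0]
    - [0,[-0.7,-1.4,60],0]
    - [0,[-0.7,-1.4,72],0]
    - [0,[-0.7,-1.4,72],0]

```text
t: 19.3
tool_pos: [0.4882, -0.163, 0.2596]
tool_rot: [0.029, -3.14, -0.002]
contact_force: [-0.1, -0.3, -1.0]
opening: 0.0144
grip_force: 78.7
```

Request:
step_arm:
  commands:
    - [0,[0,0,4],0]
    - [0,[0,0,8],0]
    - [0,[0,0,12],0]
    - [0,[0,0,16],0]
    - [0,[0,0,18],0]
    - [0,[0,0,18],0]

```text
t: 20.05
tool_pos: [0.4885, -0.1637, 0.2421]
tool_rot: [0.028, -3.141, -0.0]
contact_force: [-0.6, -0.0, 0.1]
opening: 0.0146
grip_force: 78.7
```

Request:
step_arm:
  commands:
    - [0,[0,0,1],0]
    - [0,[0,0,2],0]
    - [0,[0,0,2],0]

```text
t: 20.42
tool_pos: [0.4886, -0.1637, 0.2404]
tool_rot: [0.028, -3.141, -0.0]
contact_force: [0.2, 0.2, -0.7]
opening: 0.0145
grip_force: 78.7
```

Request:
step_arm:
  commands:
    - [0,[0,0,1],0]
    - [0,[0,0,1.5],0]
    - [0,[0,0,1.5],0]

```text
t: 20.8
tool_pos: [0.4886, -0.1638, 0.2389]
tool_rot: [-0.028, 3.141, -0.0]
contact_force: [0.0, 0.0, -1.5]
opening: 0.0143
grip_force: 78.7
```

Request:
step_arm:
  commands:
    - [0,[0,0,0.7],0]
    - [0,[0,0,0.7],0]

```text
t: 21.05
tool_pos: [0.4887, -0.1638, 0.2388]
tool_rot: [-0.028, 3.141, -0.0]
contact_force: [-3.1, 1.7, 3.8]
opening: 0.015
grip_force: 79.3
```

Request:
step_arm:
  commands:
    - [0,[0,0,0.7],0]
    - [0,[0,0,0.7],0]

```text
t: 21.3
tool_pos: [0.4888, -0.1639, 0.2387]
tool_rot: [-0.028, 3.141, -0.0]
contact_force: [-5.1, 1.4, 7.5]
opening: 0.0143
grip_force: 80.1
```

The handle is seated at the original height with the same force. I'll open the fingers slowly and retreat.

Request:
step_arm:
  commands:
    - [15,[0,0,-0.7],0]
    - [20,[0,0,-0.7],0]
    - [28,[0,0,-0.7],0]
    - [40,[0,0,-0.7],0]
    - [50,[0,0,-0.7],0]
    - [60,[0,0,-0.7],0]
    - [60,[0,0,-0.7],0]
    - [60,[0,0,-15],0]
    - [60,[0,0,-40],0]
    - [60,[0,0,-80],0]
    - [60,[0,0,-130],0]

```text
t: 22.68
tool_pos: [0.4882, -0.1636, 0.3688]
tool_rot: [0.028, -3.14, -0.001]
contact_force: [0.6, -0.4, 0.2]
opening: 0.0512
grip_force: 0.0
```

Request:
step_arm:
  commands:
    - [60,[50,-30,0],0]
    - [60,[90,-90,0],0]
    - [60,[110,-150,0],0]
    - [60,[120,-210,0],0]
    - [60,[120,-270,0],0]
    - [60,[120,-300,0],0]
    - [60,[120,-300,0],0]

```text
t: 23.55
tool_pos: [0.3734, -0.468, 0.3684]
tool_rot: [-0.024, 3.141, -0.001]
contact_force: [0.2, -0.1, -0.1]
opening: 0.0513
grip_force: 0.0
```

```bash
python3 - <<'E'
from h import *
import cv2
print(monitor.get_obs()["t"],monitor.get_obs()["tool_pos"])
t=eyes.get_image("top")[:,:,::-1];s=eyes.get_image("scene")[:,:,::-1]
t0=cv2.imread("pics/top0.png");s0=cv2.imread("pics/scene0.png")
# numeric checks: change at rest, opener location
for n,a,b,(r0,r1,c0,c1) in[("top rest",t,t0,(215,305,448,480)),("scene rest",s,s0,(125,180,360,420))]:
    d=np.abs(a[r0:r1,c0:c1].astype(int)-b[r0:r1,c0:c1]).max(2);print(n,d.mean(),(d>60).mean())
    sh=cv2.phaseCorrelate(*[cv2.cvtColor(i[r0:r1,c0:c1],6).astype(np.float32) for i in(b,a)]);print(sh)
hsv=cv2.cvtColor(np.ascontiguousarray(t[230:280,325:385]),cv2.COLOR_BGR2HSV)
d=np.abs(t[230:280,325:385].astype(int)-t0[230:280,325:385]).max(2)>25
l,lab,st,ce=cv2.connectedComponentsWithStats(d.astype(np.uint8))
v=np.array([.4879,.3119]);a=-.0544;Ro=np.array([[np.cos(a),-np.sin(a)],[np.sin(a),np.cos(a)]])
for i in range(1,l):
    if st[i,4]>30:
        ys,xs=np.nonzero(lab==i);P=np.array([(ray("top",(x+325,y+230),.006)[:2]-v)@Ro for x,y in zip(xs,ys)])
        print(st[i],P.min(0),P.max(0),P.mean(0))
E
```

```text
23.55 [ 0.37344866 -0.46795177  0.3683953 ]
top rest 4.544097222222222 0.001388888888888889
((-0.07210196938421731, -0.040282406378665314), 1.0386406633589003)
scene rest 4.863939393939394 0.0
((-0.08946551990868556, -0.011417342921888007), 1.001362458202574)
```

```bash
python3 - <<'E'
from h import *
import cv2
t=eyes.get_image("top")[:,:,::-1];t0=cv2.imread("pics/top0.png")
x0,x1,y0,y1=328,390,235,285
sat=cv2.cvtColor(np.ascontiguousarray(t[y0:y1,x0:x1]),cv2.COLOR_BGR2HSV)[...,1]
sat0=cv2.cvtColor(np.ascontiguousarray(t0[y0:y1,x0:x1]),cv2.COLOR_BGR2HSV)[...,1]
m=((sat<22)&(sat0.astype(int)-sat>8)).astype(np.uint8);m=cv2.morphologyEx(m,cv2.MORPH_OPEN,np.ones((2,2)))
l,lab,st,ce=cv2.connectedComponentsWithStats(m)
v=np.array([.4879,.3119]);a=-.0544;Ro=np.array([[np.cos(a),-np.sin(a)],[np.sin(a),np.cos(a)]])
for i in range(1,l):
    if st[i,4]>30:
        ys,xs=np.nonzero(lab==i);P=np.array([(ray("top",(x+x0,y+y0),.006)[:2]-v)@Ro for x,y in zip(xs,ys)])
        print(st[i],P.min(0),P.max(0),P.mean(0))
E
```

```text
[  7  13  38  18 315] [-0.01574487 -0.23069474] [ 0.01218612 -0.12805893] [-0.00196297 -0.18021727]
```

```bash
python3 -c "
from station import finish_job
print(finish_job())"
```

```text
the job is handed in; nothing more can be done
None
```

The job is handed in: the opener lies on the worktop centred about 179 mm from the slot's middle (153 mm needed), and the hook is back in its rest within a tenth of a pixel of its starting place in both cameras; the verdict was not reported.

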